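Tag the frosted end of a counting slide and present it to the reader

TASK

Press the orange label tag down firmly until it sits flush in the pocket at the frosted end of the counting slide, the end with the small corner notch. Then pick the slide up and present it to the label reader: held level with the label up, the tag at the reading point above the green disc, the frosted end pointing at the reader's mast. Finish while still holding it there steadily, clear of everything else; leave the loose vial beside the rack where it stands.

Things in the scene. Friction and masses are not known exactly. Their poses are not given: they have to be found in the camera images.
- slide: Counting slide, acrylic, 120 x 46 x 10 mm (x, y, z), about 70 g, loose, label face up on the cradle, either way round. Origin: centre of its underside; z up, x along its length. The +x end (from x = 22 mm outwards) is frosted pale, the rest teal with a white grid in the middle. One notch, 8 x 8 mm square, through the full thickness, at the +x, +y corner. Grip it across its width, anywhere.
- frosted_pocket (a point): Centre of the floor of the pocket at the frosted end, at slide (38, 0, 4) mm; axes as the slide's. The pocket is open on top, 28 mm (x) by 22 mm (y), 6 mm deep. The plain end has the same pocket at slide (-38, 0, 4) mm: the wrong one.
- plain_end (a point): Middle of the end face of the plain (teal) end, at slide (-60, 0, 5) mm.
- tag: Orange label tag, about 20 g, loose on the bench, right way up: a plug 24 x 18 x 6 mm (x, y, z) with a grip ridge on it, 22 mm long (x), 8 mm thick (y), from z = 6 to 20 mm; black bars on the shoulders. Origin: centre of its underside. A half turn is the same. Fits the pocket lengthwise with 2 mm play each side; flush: underside on the pocket floor, shoulders level with the slide's face.
- cradle: Fixed grey beam under the slide, 136 x 34 x 24 mm, x along the slide; the slide's long edges overhang it by 6 mm each side. Origin: centre of its underside. The slide lies on its top, 24 mm above the bench, between two end stops that rise 6 mm higher, 3 mm beyond its ends: lift it straight up.
- reader: Fixed label reader: grey base 150 x 110 x 14 mm (x, y, z) with a green disc (36 mm diameter) on it, an aluminium mast 62 mm from the origin towards +x, 170 mm tall, and on it a black camera head, up to 205 mm high, reaching 45 mm from the mast towards the disc and looking down at the reading point. Origin: centre of the base's underside; x points from the disc to the mast.
- read_point (a point): The reading point, straight above the centre of the green disc, 85 mm above the bench, at reader (-30, 0, 85) mm; axes as the reader's. The centre of the frosted pocket's floor (the tag's underside) goes here, within 15 mm sideways and 20 mm in height.
- vial_5: Loose capped vial, 27 x 27 x 68 mm, clear with blue cap, standing apart from the rack; leave it alone. Origin: centre of its underside.
Not all that is in view belongs to the job. There is more than one size of the slide; the one meant has the size given above.

How it is judged:
On the way, in this order (a step that is already met when the one before it is completed fails the run):
1. the tag is seated flush in the pocket at the frosted end and pressed down (more than 4 N between tag and slide) (x of tag in the frame of frosted_pocket between -0.003 and 0.003 m and y of tag in the frame of frosted_pocket between -0.003 and 0.003 m and z of tag in the frame of frosted_pocket below 0.0015 m and angle between the z axis of tag and the z axis of slide, either way round below 0.08 rad and contact force between tag and slide above 4 N), for 0.05 s.
2. the slide is lifted clear of the cradle with the tag in it (x of tag in the frame of frosted_pocket between -0.003 and 0.003 m and y of tag in the frame of frosted_pocket between -0.003 and 0.003 m and z of tag in the frame of frosted_pocket below 0.0015 m and angle between the z axis of tag and the z axis of slide, either way round below 0.08 rad and height (world z) of slide above 0.045 m), for 0.2 s.
At the end, for the whole second after the job is handed in: Tag flush in the frosted-end pocket (3 mm sideways, 1.5 mm proud). Fingers hold the slide still, label up, level to 0.18 rad, touching nothing, pocket floor within 15 mm sideways, 20 mm in height of the reading point, frosted end to mast within 25 degrees. Vial moved < 30 mm (x of tag in the frame of frosted_pocket between -0.003 and 0.003 m and y of tag in the frame of frosted_pocket between -0.003 and 0.003 m and z of tag in the frame of frosted_pocket below 0.0015 m and angle between the z axis of tag and the z axis of slide, either way round below 0.08 rad and horizontal distance between frosted_pocket and read_point below 0.015 m and height (world z) of frosted_pocket between 0.065 and 0.105 m and angle between slide's own z axis and vertical below 0.18 rad and x of plain_end in the frame of reader below -0.107 m and y of plain_end in the frame of reader between -0.05 and 0.05 m and contact force between slide and the fingers above 1 N and contact force between slide and reader below 0.2 N and contact force between slide and cradle below 0.2 N and linear speed of slide below 0.02 m/s and distance of vial_5 from where it was at the start of the episode below 0.03 m); the arm keeps its last pose, push and grip.
It fails at once if the loose vial is moved 30 mm or more (distance of vial_5 from where it was at the start of the episode above 0.03 m).
It also fails if it takes over 64 s, if anything falls off the work surface, if the arm or the gripper's body presses on something with over 40 N, if the wrist force passes 120 N, or if a joint passes its speed limit or range.

ROBOT

A 7-joint arm with a two-finger parallel gripper is mounted at the origin on a cart in front of the work surface, level with it; the furniture and walls round the work are solid. World frame = base frame: x ahead of the robot, y to its left, z up, the work surface at z = 0. Lengths are in m, angles in rad, forces in N, time in s.
With the tool pointing down it reaches from about 0.4 to 0.85 m from the base axis. Payload 6.9 kg.
Tool frame: the origin (TCP) lies between the finger pads; the fingertips stand 8 mm ahead of it and the grasp point (between the pads) lies 11 mm behind it; z points along the fingers, y is the line along which they close (so a half turn about z gives the same grasp; the last joint's range is limited). The gripper opens to 85 mm and grips with 20 to 120 N. Pads are 22 mm wide; open, the fingers measure 114 mm over their backs; the gripper's body (76 mm by 85 mm) begins 54 mm behind the grasp point. The pads swing forward as they close: fully open they stand 13 mm farther back than shut.
Start: joints at [-1.024, 0.507, -0.238, 1.5, 0.126, 1.149, -0.155], TCP at [0.267, 0.565, 0.239] pointing down, gripper open.
Joint ranges: [-3.08, 3.08], [-0.24, 2.05], [-1.43, 1.35], [0, 2.5], [-1.52, 4.66], [0.17, 1.96], [-2.89, 2.89]. Speed limits (rad/s): [2.39, 2.39, 3.14, 3.14, 3.14, 3.14, 3.14].

INTERFACE

Orientations are given as a 3x3 rotation matrix whose columns are the frame's x, y, z axes.
In Python, from station import * gives the robot as it stands.
- The arm moves only by the shell command python3 -m inch 'ROWS' [FORCE]. ROWS is JSON, a list that holds one entry, the list of rows, each a list of 5 numbers: the shift along the tool's x, y, z scaled (see below), then the turn about the tool's z scaled (see below), then the opening, from -1 (shut) to 1 (fully open). In form: [[[tx, ty, tz, twist, jaw], ...]]. A call has 1 to 5 rows; each row shifts and turns the commanded pose from where the row before left it, along the tool's axes as they then stand; what a row does not reach is not made up. The controller multiplies each number of a shift by 0.05 m and each number of a turn by 0.15 rad. A row lasts 1/10 s, in which the tool goes at most 50 mm and 8.59 degrees, less where a joint would pass 70% of its speed; a pose out of reach is approached as far as the arm can. A call with a number of a shift or a turn outside -1 to 1 is refused whole. A call with a gripper value outside its range is refused whole. The fingers move at their own pace and stop on an object; FORCE is the grip in N (left out, the last holds). Time passes only in rows, so rows that do not move let the fingers close. It gives the time, the measured TCP pose, the force, the opening and the grip force at its end, in the units of the state.
- observe(): the state, without advancing time (a new reading comes with each control period).
- get_image(name): name is "side" or "top" or "wrist"; returns the picture (480x640x3 uint8, blue, green, red); there is no depth.
- camera_model(name): a dict with "fovy" (degrees; the focal length in pixels is half the picture's height over the tangent of half this angle, whatever the lens; pixels are square), "cx", "cy" (the principal point, pixels), "pose" (4x4, takes a point from camera to world coordinates); the wrist camera has in their place "hand_eye" (4x4, takes a point from camera to tool coordinates, whose origin is the TCP and whose axes are the flange's). Camera axes: x right, y down, z forward; pixel columns grow to the right and rows downward; lengths in m; the calibration is good to about 2 mm. A picture is of the moment at which its call begins: read the wrist's pose just before it. camera_model takes no time and is no camera call.
- sign_off(): hands the job in; it is judged then, once.
The state is a dict: "time": time; "q": joint angles; "dq": joint speeds; "effort": joint torques, N m; "eef_pos": TCP position; "ee_rot": TCP orientation; "wrist_force": force on the tool from outside, world axes, zero at the start; "torque": the same for the moment, N m; "finger_gap": finger opening in m; "grasp_force": force on a finger pad.
Only numpy, scipy, OpenCV 4.12 (cv2) and the standard library are available. Lean on these libraries where they do the work, as an engineer would, in place of code of your own. Each camera call takes 0.05 s, during which the arm holds its last target. There are 200 camera calls.

## Working session

There is one attempt and no reset: what is moved stays moved. The work goes in short steps, Python scripts to look and compute and a shell command to move; the robot and the scene stay as the last step left them, time stands still between calls to the robot, and variables do not carry over. Pictures are saved under pics/ and viewed, at most 10 in all, crops included, and the job is handed in when it is done.

```bash
mkdir -p pics; ls; python3 - <<'E'
from station import *
import cv2, numpy as np
for n in("top","side"):
    im=get_image(n); cv2.imwrite(f"pics/{n}0.png",im); m=camera_model(n); print(n,m["fovy"],m["cx"],m["cy"],np.round(m["pose"],4).tolist())
m=camera_model("wrist");print(m); s=observe();print(s)
E
```

```text
pics
top 48.745573382473815 319.13866179646465 240.13318087548475 [[0.02, -0.9824, 0.1858, 0.3853], [-0.9998, -0.0207, -0.0017, -0.0397], [0.0055, -0.1858, -0.9826, 1.0938], [0.0, 0.0, 0.0, 1.0]]
side 56.124727207145554 320.8015707477491 236.45054626271303 [[0.9248, -0.2634, 0.2744, 0.3499], [-0.3803, -0.6331, 0.6742, -0.6604], [-0.0038, -0.7279, -0.6857, 0.6974], [0.0, 0.0, 0.0, 1.0]]
{'fovy': 70.22227501471389, 'cx': 321.0237625186751, 'cy': 239.14982338183086, 'hand_eye': array([[ 5.70669981e-04, -9.45801365e-01, -3.24745212e-01,
         8.29451049e-02],
       [ 9.99999664e-01,  3.48555690e-04,  7.42136704e-04,
         1.02081907e-03],
       [-5.88722116e-04, -3.24745527e-01,  9.45801246e-01,
        -1.35641008e-01],
       [ 0.00000000e+00,  0.00000000e+00,  0.00000000e+00,
         1.00000000e+00]])}
{'time': 0.1, 'q': array([-1.02349444,  0.50825058, -0.23756021,  1.50100843,  0.1256832 ,
        1.14889849, -0.15482062]), 'dq': array([ 1.29712356e-03, -1.87668417e-03,  1.55139208e-04, -2.67467772e-03,
        1.24548697e-03, -5.09605969e-04, -2.17944956e-05]), 'effort': array([-4.69709717e-03, -6.21841836e+01, -2.19462723e+00, -2.50208241e+01,
        1.25063417e-02,  7.78693211e-03, -5.24282518e-05]), 'eef_pos': array([0.26709524, 0.56458235, 0.23852799]), 'ee_rot': array([[-9.03985479e-01,  4.27562623e-01, -6.76564483e-04],
       [ 4.27563158e-01,  9.03984356e-01, -1.42511801e-03],
       [ 2.27651438e-06, -1.57756003e-03, -9.99998756e-01]]), 'wrist_force': array([-1.39269816,  0.07312463,  0.45993961]), 'torque': array([0.00379195, 0.04323939, 0.03554257]), 'grasp_force': 0.0, 'finger_gap': 0.08559660670433825}
```

View pics/top0.png

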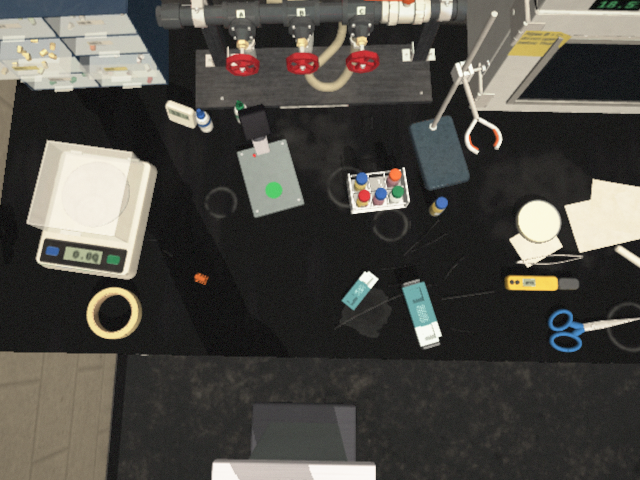

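View pics/side0.png

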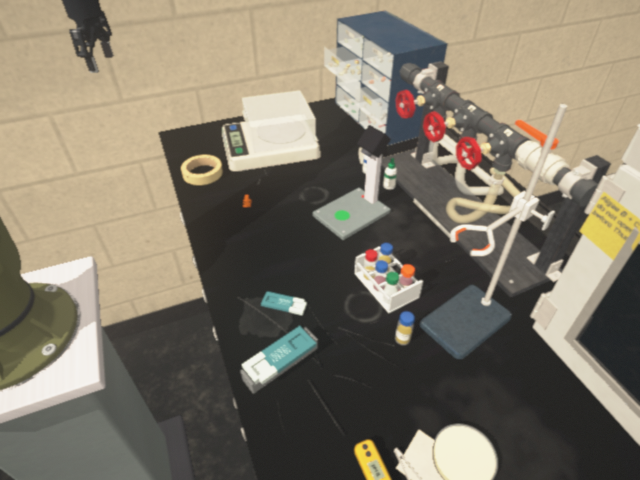

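Top view: the orange tag is at (201,279). Look-alikes for it are the orange vial cap in the rack (395,175) and the clamp tips (485,140). Slide candidates are the large one on the cradle (421,314) and a small one flat on the bench (360,290). The reader disc is at (274,190) with its mast near (262,148), and the loose vial is at (438,207). I choose the large slide on the cradle and the tag at (201,279), and check both in one close crop.

```bash
cat > h.py <<'E'
from station import *
import cv2, numpy as np
def ray(n,uv,pose=None):
    m=camera_model(n); f=240/np.tan(np.radians(m["fovy"]/2))
    T=np.array(m["pose"]) if pose is None else pose
    d=T[:3,:3]@np.array([(uv[0]-m["cx"])/f,(uv[1]-m["cy"])/f,1]); return T[:3,3],d
def at(n,uv,z,pose=None):
    o,d=ray(n,uv,pose); return (o+d*(z-o[2])/d[2])[:3]
def wpose():
    s=observe(); T=np.eye(4); T[:3,:3]=s["ee_rot"]; T[:3,3]=s["eef_pos"]
    return T@np.array(camera_model("wrist")["hand_eye"])
E
python3 - <<'E'
from h import *
im=cv2.imread("pics/top0.png")
c=lambda x,y,w,h,k:cv2.resize(im[y:y+h,x:x+w],None,fx=k,fy=k,interpolation=cv2.INTER_CUBIC)
a=c(385,270,75,90,6)[:540]; b=np.vstack([c(180,260,50,40,6),c(225,95,100,135,2)[:270,:300] if 0 else cv2.resize(c(228,100,80,120,2.5),(300,300))])
cv2.imwrite("pics/crop.png",np.hstack([a,b]))
for n,uv,z in[("disc",(274,190),.014),("vialtop",(440,202),.068),("tag",(201,279),.015),("slide",(421,314),.034)]: print(n,at("top",uv,z).round(4))
E
```

```text
disc [0.6952 0.056  0.014 ]
vialtop [ 0.662  -0.2816  0.068 ]
tag [0.5035 0.1981 0.015 ]
slide [ 0.4407 -0.2467  0.034 ]
```

View pics/crop.png

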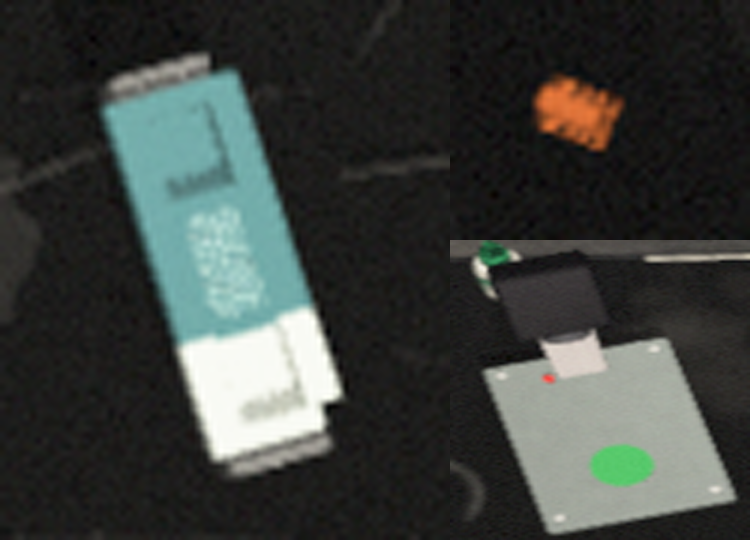

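The crop confirms the choice. The large slide has its frosted end and corner notch near (440,335), the end nearest the robot. The tag has black bars on its shoulders, and the reader mast is up-left of the disc. Next I compute poses and the move to look at the tag from the wrist camera.

```bash
cat >> h.py <<'E'
def go(xyz,yawx=None):
    """print total units to shift (current tool axes) and then twist so that tool x has world yaw yawx (deg)"""
    s=observe(); R=s["ee_rot"]; d=R.T@(np.array(xyz)-s["eef_pos"]); y=np.degrees(np.arctan2(R[1,0],R[0,0]))
    print("t",round(s["time"],2),"pos",s["eef_pos"].round(4),"yawx",y.round(2),"q",s["q"].round(2),"F",s["wrist_force"].round(1),"gap",round(s["finger_gap"],4))
    print("shift units",(d/.05).round(3), "dist",np.linalg.norm(d).round(3))
    if yawx is not None:
        a=-(np.radians(yawx-y)); a=(a+np.pi)%(2*np.pi)-np.pi; print("twist units",round(a/.15,3))
E
python3 - <<'E'
from h import *
g=lambda x,y,z:at("top",(385+x/6,270+y/6),z)
tl,tr,bl=g(104,105,.034),g(238,70,.034),g(217,462,.034)
print(np.linalg.norm(tl-tr),np.linalg.norm(tl-bl)); x=(bl-tl)/np.linalg.norm(bl-tl); c=(tr+bl)/2
print("slide c",c,"yaw",np.degrees(np.arctan2(x[1],x[0])),"pocket",c+.038*x)
r=lambda x,y:at("top",(228+(x-450)*80/300,100+(y-240)*120/300),.014)
cs=[r(484,372),r(668,340),r(736,498),r(552,532)]; print(np.round(cs,3)); c=sum(cs)/4
d=(cs[0]+cs[1]-cs[2]-cs[3])/2; print("reader",c,np.linalg.norm(d),"yaw",np.degrees(np.arctan2(d[1],d[0])),"disc",r(622,466))
go((.5035,.198,.16),180)
E
```

```text
0.04674004684814822 0.12162379223912202
slide c [ 0.44084669 -0.25052123  0.034     ] yaw -162.81733434486335 pocket [ 0.40454272 -0.26174715  0.034     ]
[[ 0.776  0.138  0.014]
 [ 0.807  0.034  0.014]
 [ 0.668 -0.009  0.014]
 [ 0.636  0.093  0.014]]
reader [0.72176321 0.06407179 0.014     ] 0.1461052951931266 yaw 17.371466507532 disc [0.69427928 0.05621598 0.014     ]
t 0.1 pos [0.2671 0.5646 0.2385] yawx 154.69 q [-1.02  0.51 -0.24  1.5   0.13  1.15 -0.15] F [-1.4  0.1  0.5] gap 0.0856
shift units [-7.409 -4.604  1.578] dist 0.443
twist units -2.945
```

```bash
python3 -m inch '[[[-0.74,-0.46,0.16,-0.3,1],[-0.74,-0.43,0.16,-0.3,1],[-0.74,-0.4,0.16,-0.3,1],[-0.74,-0.4,0.16,-0.3,1],[-0.74,-0.4,0.16,-0.3,1]]]' && python3 -m inch '[[[-0.8,-0.3,0.16,-0.3,1],[-0.8,-0.3,0.16,-0.3,1],[-0.8,-0.2,0.16,-0.3,1],[-0.8,-0.1,0.16,-0.3,1],[-0.5,0,0.16,-0.3,1]]]' && python3 -c "
from h import *
go((.5035,.198,.16),180)"
```

```text
time: 0.6
eef_pos: [0.4049, 0.4019, 0.1988]
ee_rot: [[-0.977, 0.213, -0.0], [0.213, 0.977, -0.001], [0.0, -0.001, -1.0]]
wrist_force: [2.1, 0.8, -0.0]
finger_gap: 0.0857
grasp_force: 0.0
time: 1.1
eef_pos: [0.5832, 0.3313, 0.1583]
ee_rot: [[-1.0, -0.006, 0.001], [-0.006, 1.0, -0.002], [-0.001, -0.002, -1.0]]
wrist_force: [-0.3, 1.0, 0.0]
finger_gap: 0.0856
grasp_force: 0.0
t 1.1 pos [0.5832 0.3313 0.1583] yawx -179.67 q [-0.38  0.65 -0.3   1.48  0.21  1.05  0.84] F [-0.3  1.   0. ] gap 0.0856
shift units [ 1.609 -2.657 -0.03 ] dist 0.155
twist units 0.039
```

```bash
python3 -m inch '[[[0.55,-0.8,0,0,1],[0.55,-0.8,0,0,1],[0.5,-0.8,0,0,1],[0,-0.25,0,0,1],[0,0,0,0,1]]]' && python3 - <<'E'
from h import *
go((.5035,.198,.16),180)
np.save("wp.npy",wpose()); im=get_image("wrist"); cv2.imwrite("pics/w1.png",im)
E
```

```text
time: 1.6
eef_pos: [0.5011, 0.1988, 0.1594]
ee_rot: [[-1.0, -0.005, 0.0], [-0.005, 1.0, -0.002], [0.0, -0.002, -1.0]]
wrist_force: [1.0, 0.8, -0.4]
finger_gap: 0.0852
grasp_force: 0.0
t 1.6 pos [0.5011 0.1988 0.1594] yawx -179.73 q [-0.21  0.46 -0.32  1.84  0.19  0.87  0.96] F [ 1.   0.8 -0.4] gap 0.0852
shift units [-0.048 -0.016 -0.012] dist 0.003
twist units 0.031
```

View pics/w1.png

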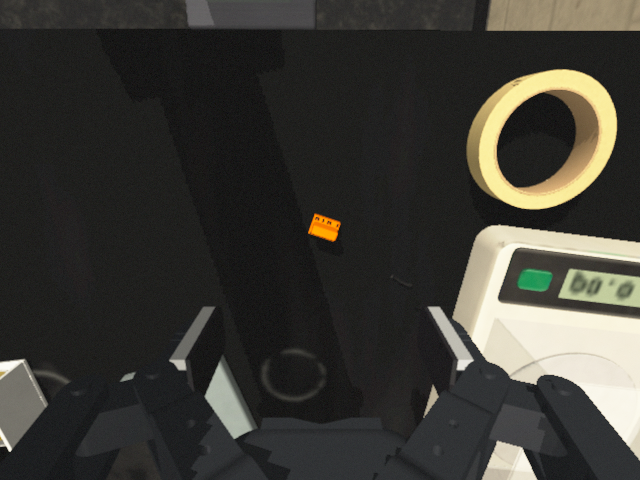

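The wrist view shows the tag at (325,228), with its ridge along its long axis, roughly image-horizontal and tilted down-right. I'll descend to a closer look and measure it there.

```bash
python3 -m inch '[[[0,0,0.5,0,0.2],[0,0,0.5,0,0.2],[0,0,0,0,0.2],[0,0,0,0,0.2]]]' && python3 - <<'E'
from h import *
np.save("wp.npy",wpose()); im=get_image("wrist"); cv2.imwrite("pics/w2full.png",im)
h=cv2.cvtColor(im,cv2.COLOR_BGR2HSV); m=cv2.inRange(h,(5,150,60),(22,255,255))
n,l,st,ce=cv2.connectedComponentsWithStats(m)
i=1+np.argmax(st[1:,4]); print(st[i],ce[i])
x,y,w,hh=st[i][:4]; k=8
cv2.imwrite("pics/w2.png",cv2.resize(im[y-12:y+hh+12,x-12:x+w+12],None,fx=k,fy=k,interpolation=cv2.INTER_CUBIC)); print(x-12,y-12)
E
```

```text
time: 2.05
eef_pos: [0.5012, 0.203, 0.1093]
ee_rot: [[-1.0, -0.01, -0.001], [-0.01, 1.0, 0.001], [0.001, 0.001, -1.0]]
wrist_force: [1.2, 0.0, -0.5]
finger_gap: 0.0515
grasp_force: 0.0
[299 230  39  34 883] [318.59682899 246.77689694]
287 218
```

View pics/w2.png

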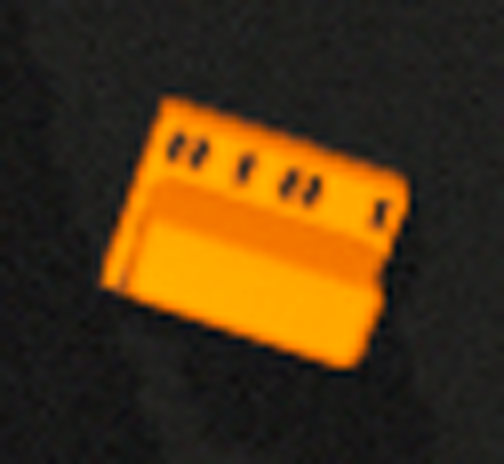

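Close crop: the bright lower band is the ridge top, with crop corners of about (145,215), (385,288), (355,368) and (122,292). It lies along the tag's long axis, tilted about 17° down-right.

```bash
python3 - <<'E'
from h import *
T=np.load("wp.npy")
g=lambda x,y,z:at("wrist",(287+x/8,218+y/8),z,T)
P=[g(145,215,.02),g(385,288,.02),g(355,368,.02),g(122,292,.02)]
d=(P[1]+P[2]-P[0]-P[3])/2; yaw=np.degrees(np.arctan2(d[1],d[0])); c=sum(P)/4
w=(P[0]+P[1]-P[2]-P[3])/2
print(c,np.linalg.norm(d),np.linalg.norm(w),"long yaw",yaw)
S=(g(168,108,.006)+g(408,185,.006))/2; u=np.array([-d[1],d[0],0])/np.linalg.norm(d); print("shoulder edge off",u@(S-c), "along",d@(S-c)/np.linalg.norm(d))
print([at("top",(201.3,278.8),.012)])
go((c[0],c[1],.06),yaw if abs(yaw)>90 else yaw+180)
E
```

```text
[0.50723167 0.20212883 0.02      ] 0.022065002859893577 0.007818362695078457 long yaw 71.86870699047174
shoulder edge off 0.009384611459841439 along 0.0002943586101490691
[array([0.50420552, 0.19814121, 0.012     ])]
t 2.1 pos [0.5016 0.203  0.1099] yawx -179.46 q [-0.23  0.53 -0.3   1.89  0.22  0.75  0.93] F [-0.2  0.9  0.2] gap 0.0518
shift units [-0.112 -0.019  0.998] dist 0.05
twist units -8.299
```

```bash
python3 -m inch '[[[-0.11,-0.02,0,1,0.2],[0,0,0,1,0.2],[0,0,0,1,0.2],[0,0,0,1,0.2],[0,0,0,1,0.2]]]' >/dev/null && python3 -m inch '[[[0,0,0,1,0.2],[0,0,0,1,0.2],[0,0,0,1,0.2],[0,0,0,1,0.2],[0,0,0,1,0.2]]]' >/dev/null && python3 -m inch '[[[0,0,0,1,0],[0,0,0,1,-0.1],[0,0,0.5,0.6,-0.2],[0,0,0,0,-0.2],[0,0,0,0,-0.2]]]' >/dev/null && python3 -c "
from h import *
go((.5072,.2021,.0165),71.9)"
```

```text
t 3.6 pos [0.5066 0.2012 0.0851] yawx 72.39 q [-0.58  0.57  0.24  1.91 -0.2   0.68 -0.53] F [0.6 0.5 1.5] gap 0.0344
shift units [0.02  0.005 1.371] dist 0.069
twist units 0.057
```

```bash
python3 -m inch '[[[0.02,0,0.5,0.06,-0.2],[0,0,0.45,0,-0.2],[0,0,0.35,0,-0.2],[0,0,0,0,-0.2],[0,0,0,0,-0.2]]]' 30 >/dev/null && python3 -c "
from h import *
go((.5072,.2021,.0165),71.9)" && python3 -m inch '[[[0,0,0.04,0,-0.7],[0,0,0,0,-1],[0,0,0,0,-1],[0,0,0,0,-1],[0,0,0,0,-1]]]' 30 && python3 -c "
from h import *
go((.5072,.2021,.0165),71.9)"
```

```text
t 4.1 pos [0.5074 0.2017 0.0204] yawx 71.74 q [-0.55  0.67  0.2   1.96 -0.24  0.54 -0.5 ] F [-0.   0.4  0.6] gap 0.0342
shift units [ 0.007 -0.007  0.077] dist 0.004
twist units -0.019
time: 4.6
eef_pos: [0.5074, 0.2017, 0.0184]
ee_rot: [[0.314, 0.949, 0.002], [0.949, -0.314, 0.001], [0.001, 0.001, -1.0]]
wrist_force: [-0.5, 0.1, 6.7]
finger_gap: 0.0068
grasp_force: 32.3
t 4.6 pos [0.5074 0.2017 0.0184] yawx 71.68 q [-0.55  0.67  0.2   1.96 -0.24  0.53 -0.5 ] F [-0.5  0.1  6.7] gap 0.0068
shift units [ 0.006 -0.007  0.038] dist 0.002
twist units -0.026
```

```bash
python3 -m inch '[[[0,0,-0.4,0,-1],[0,0,-0.8,0,-1],[0,0,-0.8,0,-1],[0,0,-0.8,0,-1],[0,0,0,0,-1]]]' && python3 -c "
from h import *
go((.43,-.255,.16),17.2)"
```

```text
time: 5.1
eef_pos: [0.5096, 0.2021, 0.1628]
ee_rot: [[0.315, 0.949, 0.009], [0.949, -0.315, 0.004], [0.006, 0.007, -1.0]]
wrist_force: [1.0, 0.4, 0.1]
finger_gap: 0.0069
grasp_force: 31.5
t 5.1 pos [0.5096 0.2021 0.1628] yawx 71.66 q [-0.61  0.47  0.28  1.83 -0.17  0.86 -0.57] F [1.  0.4 0.1] gap 0.0069
shift units [-9.178e+00  1.366e+00  8.000e-03] dist 0.464
twist units 6.337
```

```bash
python3 -m inch '[[[-0.4,0.06,0,0,-1],[-0.7,0.1,0,0,-1],[-0.8,0.12,0,0,-1],[-0.8,0.12,0,0,-1],[-0.8,0.12,0,0,-1]]]' >/dev/null&& python3 -m inch '[[[-0.8,0.12,0,0,-1],[-0.8,0.12,0,0,-1],[-0.8,0.12,0,0,-1],[-0.8,0.12,0,0,-1],[-0.8,0.12,0,0,-1]]]' >/dev/null; python3 -m inch '[[[-0.8,0.12,0,0,-1],[-0.6,0.1,0,0.8,-1],[0,0,0,0.9,-1],[0,0,0,0.9,-1],[0,0,0,0.9,-1]]]' >/dev/null;  python3 -m inch '[[[0,0,0,0.9,-1],[0,0,0,0.9,-1],[0,0,0,0.9,-1],[0,0,0,0,-1],[0,0,0,0,-1]]]'; python3 - <<'E'
from h import *
go((.4045,-.2617,.1),17.2)
np.save("wp.npy",wpose()); im=get_image("wrist"); cv2.imwrite("pics/w3.png",im)
E
```

```text
time: 7.1
eef_pos: [0.4302, -0.2419, 0.1571]
ee_rot: [[0.948, 0.319, -0.0], [0.319, -0.948, -0.0], [-0.0, -0.0, -1.0]]
wrist_force: [0.5, 0.6, -0.1]
finger_gap: 0.0069
grasp_force: 31.5
t 7.1 pos [ 0.4302 -0.2419  0.1571] yawx 18.62 q [ 0.06  0.45  0.59  1.96 -0.34  0.82 -0.41] F [ 0.5  0.6 -0.1] gap 0.0069
shift units [-0.614  0.212  1.142] dist 0.066
twist units 0.166
```

View pics/w3.png

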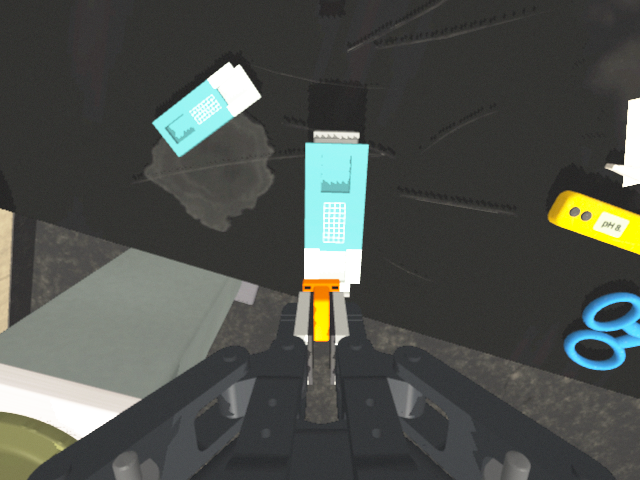

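The wrist view shows the slide between (306,143)-(368,144) at the plain end and the frosted part from row 249, with the notch at (361,283). The tag is held straight at (321,310). I'll fit the edges for an accurate slide pose.

```bash
python3 - <<'E'
from h import *
T=np.load("wp.npy"); im=cv2.imread("pics/w3.png"); h=cv2.cvtColor(im,cv2.COLOR_BGR2HSV)
m=cv2.inRange(h,(80,60,150),(100,255,255)); m[:, :290]=0; m[:,385:]=0
L,R=[],[]
for v in range(155,240):
    u=np.flatnonzero(m[v]); L.append((u[0],v)); R.append((u[-1]+1,v))
P=lambda pts:np.array([at("wrist",p,.034,T)[:2] for p in pts])
def fit(p):
    vx,vy,x,y=cv2.fitLine(p.astype(np.float32),cv2.DIST_HUBER,0,.01,.01).ravel(); s=-1 if vx>0 else 1
    return np.array([vx,vy])*s,np.array([x,y])
dl,pl=fit(P(L)); dr,pr=fit(P(R)); d=(dl+dr)/2; d/=np.linalg.norm(d); n=np.array([-d[1],d[0]])
print("yaws",[np.degrees(np.arctan2(*a[::-1])).round(2) for a in(dl,dr,d)],"width",n@(pl-pr))
mid=(n@pl+n@pr)/2
top=[np.flatnonzero(m[:230,u])[0] for u in range(312,362)]; bot=[np.flatnonzero(m[:,u])[-1]+1 for u in range(312,358)]
a=np.median(P(list(zip(range(312,362),top)))@d); b=np.median(P(list(zip(range(312,358),bot)))@d)
print("teal len (82)",b-a)
c=((a+60e-3)+(b-22e-3))/2*d+mid*n; print("centre",c,"pocket",c+.038*d)
# held tag: front end of plug approx
s=observe(); print("grip y axis",s["ee_rot"][:2,1])
x=np.flatnonzero(cv2.inRange(h,(5,150,60),(22,255,255))[286]); print("tag cols row286",x.min(),x.max())
for u in(302.5,339.5):
    q=at("wrist",(u,281),s["eef_pos"][2]-.0125,T); print(s["ee_rot"].T@(q-s["eef_pos"]))
go((*(c+.038*d),.1),np.degrees(np.arctan2(-d[1],-d[0])))
E
```

```text
yaws [np.float32(-163.06), np.float32(-162.61), np.float32(-162.84)] width -0.046742857
teal len (82) 0.08395146699300243
centre [ 0.44223483 -0.24842456] pocket [ 0.40592734 -0.2596391 ]
grip y axis [ 0.31900316 -0.94775365]
tag cols row286 302 338
[ 0.01302605 -0.00915431  0.01249816]
[0.01304717 0.00855507 0.01249646]
t 7.15 pos [ 0.4303 -0.2419  0.1572] yawx 18.6 q [ 0.06  0.45  0.59  1.96 -0.34  0.82 -0.42] F [0.4 0.5 0.3] gap 0.0067
shift units [-0.575  0.18   1.144] dist 0.065
twist units 0.167
```

```bash
python3 -m inch '[[[-0.29,0.09,0.2,0.17,-1],[-0.3,0.1,0.5,0,-1],[0,0,0.6,0,-1],[0,0,0.3,0,-1],[0,0,0,0,-1]]]' >/dev/null; python3 - <<'E'
from h import *
go((.4051,-.2602,.06),17.16)
np.save("wp.npy",wpose()); im=get_image("wrist"); cv2.imwrite("pics/w4f.png",im)
cv2.imwrite("pics/w4.png",cv2.resize(im[150:360,220:430],None,fx=2.8,fy=2.8,interpolation=cv2.INTER_CUBIC))
E
```

```text
t 7.65 pos [ 0.404  -0.2595  0.0757] yawx 17.02 q [ 0.19  0.55  0.5   2.08 -0.45  0.61 -0.28] F [-0.5 -0.4  0.1] gap 0.0069
shift units [0.018 0.021 0.314] dist 0.016
twist units -0.016
```

View pics/w4.png

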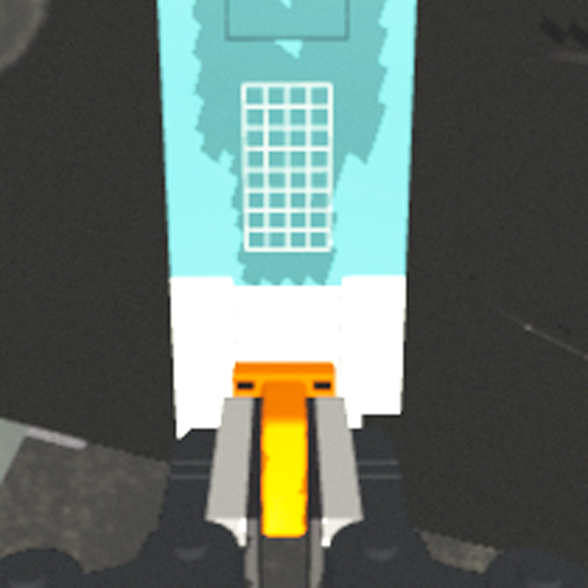

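The crop shows the tag held square, its plug's front face at crop rows 363-376, columns 233-335. The slide's teal/frost edge is at row 281, the side edges at columns ~172 and ~408, and the notch is at the right. I'll compute the remaining offset.

```bash
python3 - <<'E'
from h import *
T=np.load("wp.npy"); im=cv2.imread("pics/w4f.png"); h=cv2.cvtColor(im,cv2.COLOR_BGR2HSV); s=observe(); R=s["ee_rot"];p=s["eef_pos"]
tl=lambda u,v,z:R.T@(at("wrist",(u,v),z,T)-p)
cr=lambda x,y:(220+x/2.8,150+y/2.8)
for y,z in((363,p[2]-.0184),(377,p[2]-.0124)):
  a,b=tl(*cr(233,y),z),tl(*cr(335,y),z); print("tag edge",a[:2],b[:2],"w",b[1]-a[1])
m=cv2.inRange(h,(75,50,90),(105,255,255)); m[:,:270]=0;m[:,375:]=0
for v in(165,190,215,240):
  u=np.flatnonzero(m[v]); a,b=tl(u[0],v,.034),tl(u[-1]+1,v,.034); print("edges",a[:2],b[:2],"w",b[1]-a[1],"mid",(a+b)[1]/2)
print("x22 boundary",[tl(*cr(x,y),.034)[0] for x,y in((190,277),(290,285),(390,276))])
print("grid",[tl(*cr(x,y),.034)[:2] for x,y in((242,84),(331,84),(245,250),(331,250))])
print("pocket plain edge (x=-24)",tl(*cr(287,39),.034)[:2])
print("notch left edge (x=52,y=15..23)",tl(*cr(385,414),.034)[:2],"frost corner(60,-23)",tl(*cr(178,438),.034)[:2])
E
```

```text
tag edge [ 0.01099105 -0.00974319] [0.01103833 0.0082358 ] w 0.01797898972552929
tag edge [ 0.01125823 -0.00943223] [0.01130486 0.00793198] w 0.01736420781766941
edges [ 0.06377847 -0.02354887] [0.06384798 0.02292853] w 0.04647739924407286 mid -0.00031017288246041295
edges [ 0.05090448 -0.02355311] [0.05098462 0.02299803] w 0.04655114604973781 mid -0.00027754075578082654
edges [ 0.03739476 -0.02355756] [0.03748609 0.02307097] w 0.04662853434857716 mid -0.00024329732072882193
edges [ 0.02320103 -0.02356224] [0.02330415 0.0231476 ] w 0.04670984068443425 mid -0.00020732021149694364
x22 boundary [np.float64(0.0179656584631855), np.float64(0.016313296779980155), np.float64(0.018268203466709036)]
grid [array([ 0.05615217, -0.00860836]), array([0.05617901, 0.0078584 ]), array([ 0.02364981, -0.00843694]), array([0.02368692, 0.00842909])]
pocket plain edge (x=-24) [ 0.06435124 -0.00030206]
notch left edge (x=52,y=15..23) [-0.01245046  0.02031605] frost corner(60,-23) [-0.01825571 -0.0230368 ]
```

```bash
python3 -m inch '[[[0.05,0.01,0.1,0,-1],[0,0,0.16,0,-1],[0,0,0.12,0,-1],[0,0,0,0,-1]]]' >/dev/null; python3 - <<'E'
from h import *
go((.4066,-.2596,.0464),17.16)
np.save("wp.npy",wpose()); im=get_image("wrist"); cv2.imwrite("pics/w5f.png",im)
cv2.imwrite("pics/w5.png",cv2.resize(im[200:350,250:400],None,fx=4,fy=4,interpolation=cv2.INTER_CUBIC))
E
```

```text
t 8.1 pos [ 0.4075 -0.2595  0.0577] yawx 16.95 q [ 0.2   0.58  0.47  2.1  -0.48  0.57 -0.26] F [ 0.2 -0.2 -0.7] gap 0.0069
shift units [-0.017 -0.002  0.226] dist 0.011
twist units -0.025
```

View pics/w5.png

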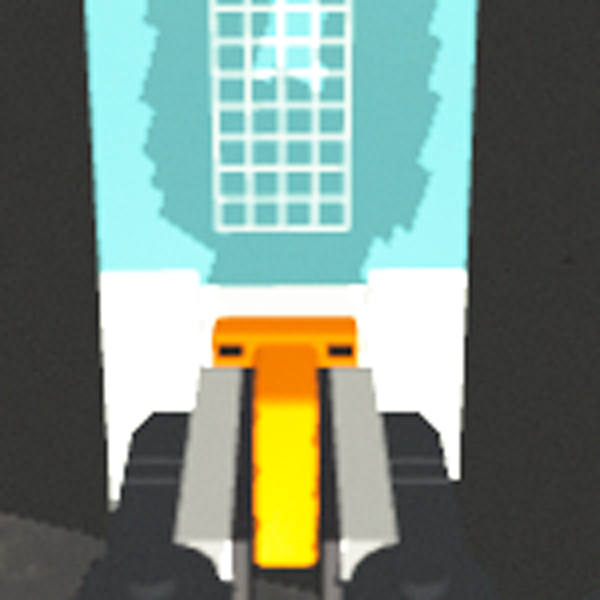

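The crop shows the pocket's inner edge at row 285, columns 205-368. The tag's lower front edge is at row 318, columns 214-357, so it is laterally centred. Checking the numbers.

```bash
python3 - <<'E'
from h import *
T=np.load("wp.npy"); s=observe(); R=s["ee_rot"];p=s["eef_pos"]
tl=lambda x,y,z:(R.T@(at("wrist",(250+x/4,200+y/4),z,T)-p))[:2].round(4)
print("tag",tl(214,319,p[2]-.0184),tl(357,319,p[2]-.0184))
print("pocket edge",tl(205,285,.034),tl(368,285,.034))
print("x22",tl(150,271,.034),tl(420,270,.034),"sides",tl(100,271,.034),tl(467,270,.034))
print("notch52",tl(455,480,.034),"corner",tl(112,508,.034))
E
```

```text
tag [ 0.011  -0.0091] [0.0111 0.0086]
pocket edge [ 0.0131 -0.0105] [0.0131 0.0102]
x22 [ 0.015  -0.0175] [0.0152 0.0168] sides [ 0.015  -0.0238] [0.0152 0.0228]
notch52 [-0.0155  0.0225] corner [-0.0199 -0.0237]
```

```bash
python3 -m inch '[[[0,0,0.1,0,-1],[0,0,0.08,0,-1],[0,0,0.04,0,-1],[0,0,0,0,-1]]]'; python3 -c "
from h import *
go((.4075,-.2595,.0464),17.16)"
```

```text
time: 8.55
eef_pos: [0.4075, -0.2598, 0.047]
ee_rot: [[0.957, 0.291, -0.001], [0.291, -0.957, 0.0], [-0.0, -0.0, -1.0]]
wrist_force: [-0.1, -0.8, -0.8]
finger_gap: 0.007
grasp_force: 31.5
t 8.55 pos [ 0.4075 -0.2598  0.047 ] yawx 16.91 q [ 0.22  0.6   0.45  2.1  -0.5   0.54 -0.24] F [-0.1 -0.8 -0.8] gap 0.007
shift units [ 0.002 -0.005  0.012] dist 0.001
twist units -0.029
```

Already at flush height with no contact, so it has entered the pocket. Now press.

```bash
python3 -m inch '[[[0,0,0.03,0,-1],[0,0,0.03,0,-1],[0,0,0,0,-1]]]'; python3 -m inch '[[[0,0,0.04,0,-1],[0,0,0,0,-1]]]'
```

```text
time: 8.85
eef_pos: [0.4077, -0.26, 0.0462]
ee_rot: [[0.957, 0.29, 0.002], [0.29, -0.957, 0.001], [0.002, 0.0, -1.0]]
wrist_force: [-5.1, 4.3, 27.2]
finger_gap: 0.0072
grasp_force: 34.9
time: 9.05
eef_pos: [0.408, -0.2599, 0.045]
ee_rot: [[0.957, 0.29, 0.003], [0.29, -0.957, 0.001], [0.004, 0.0, -1.0]]
wrist_force: [-5.9, 5.4, 37.1]
finger_gap: 0.0069
grasp_force: 37.6
```

```bash
python3 -m inch '[[[0,0,-0.06,0,-1],[0,0,0,0,-0.5],[0,0,0,0,-0.5],[0,0,0,0,-0.3]]]'; python3 -m inch '[[[0,0,-0.3,0,-0.3],[0,0,-0.6,0,0.3],[0,0,-0.6,0,1],[0,0,0,0,1],[0,0,0,0,1]]]' ;python3 - <<'E'
from h import *
go((.455,-.245,.1),17.16)
np.save("wp.npy",wpose()); im=get_image("wrist"); cv2.imwrite("pics/w6f.png",im)
cv2.imwrite("pics/w6.png",cv2.resize(im[120:360,200:440],None,fx=2.5,fy=2.5,interpolation=cv2.INTER_CUBIC))
E
```

```text
time: 9.45
eef_pos: [0.4076, -0.2598, 0.045]
ee_rot: [[0.957, 0.291, -0.0], [0.291, -0.957, 0.0], [-0.0, -0.0, -1.0]]
wrist_force: [-0.0, 1.0, 0.1]
finger_gap: 0.0297
grasp_force: 0.0
time: 9.95
eef_pos: [0.4079, -0.2597, 0.1203]
ee_rot: [[0.957, 0.291, 0.001], [0.291, -0.957, -0.0], [0.001, 0.001, -1.0]]
wrist_force: [0.3, 0.7, 0.5]
finger_gap: 0.0849
grasp_force: 0.0
t 9.95 pos [ 0.4079 -0.2597  0.1203] yawx 16.94 q [ 0.13  0.49  0.56  2.03 -0.39  0.72 -0.34] F [0.3 0.7 0.5] gap 0.0849
shift units [ 0.986 -0.008  0.407] dist 0.053
twist units -0.025
```

View pics/w6.png

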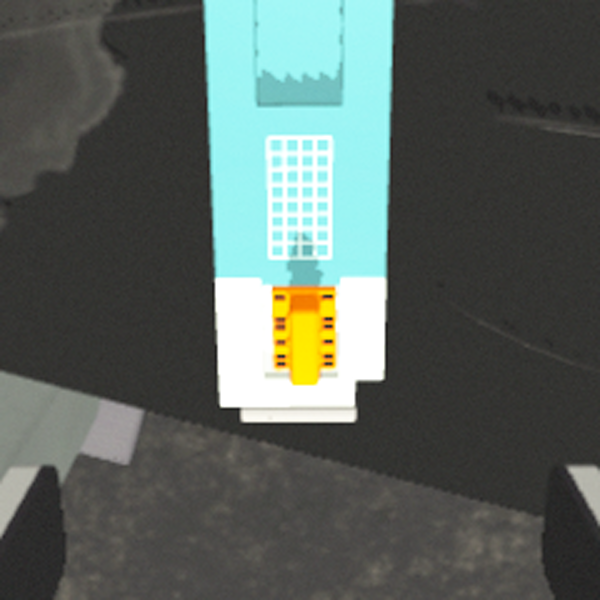

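The tag sits inside the frosted pocket with its shoulders level with the face (crop (305,330)) and the slide undisturbed. Now I grasp the slide across its width near its centre.

```bash
python3 -m inch '[[[0.5,0,0,-0.02,0.6],[0.41,-0.01,0.3,0,0.6],[0,0,0.4,0,0.6],[0,0,0,0,0.6]]]'>/dev/null; python3 - <<'E'
from h import *
go((.4515,-.2462,.014),17.16)
s=observe(); T=wpose(); im=get_image("wrist"); h=cv2.cvtColor(im,cv2.COLOR_BGR2HSV); m=cv2.inRange(h,(80,60,90),(100,255,255)); cv2.imwrite("pics/w7.png",im)
for v in(160,200,230):
  u=np.flatnonzero(m[v,220:420])+220; a,b=[s["ee_rot"].T@(at("wrist",(x,v),.034,T)-s["eef_pos"]) for x in(u[0],u[-1]+1)]; print(a[:2].round(4),b[:2].round(4))
E
```

```text
t 10.4 pos [ 0.4495 -0.2445  0.0821] yawx 17.15 q [ 0.11  0.58  0.52  2.   -0.45  0.68 -0.36] F [-0.4  1.1  0.6] gap 0.0685
shift units [0.034 0.05  1.361] dist 0.068
twist units -0.001Traceback (most recent call last):
  File "<stdin>", line 5, in <module>
IndexError: index 0 is out of bounds for axis 0 with size 0
```

```bash
python3 -m inch '[[[0.03,0.05,0.3,0,0.6],[0,0,0.5,0,0.6],[0,0,0.4,0,0.6],[0,0,0.15,0,0.6],[0,0,0,0,0.6]]]' >/dev/null; python3 -c "
from h import *
go((.4515,-.2462,.014),17.16)" && python3 -m inch '[[[0,0,0,0,0.2],[0,0,0,0,-0.2],[0,0,0,0,-0.5],[0,0,0,0,-0.5],[0,0,0,0,-0.5]]]' 50; python3 -c "
from h import *
go((.4515,-.2462,.014),17.16)"
```

```text
t 10.95 pos [ 0.4524 -0.2482  0.0174] yawx 17.03 q [ 0.18  0.68  0.42  2.04 -0.53  0.53 -0.28] F [-1.  -0.1  0.1] gap 0.0686
shift units [-0.005 -0.043  0.069] dist 0.004
twist units -0.015
time: 11.45
eef_pos: [0.4535, -0.2484, 0.0191]
ee_rot: [[0.956, 0.294, 0.002], [0.294, -0.956, -0.001], [0.001, 0.001, -1.0]]
wrist_force: [-1.9, 1.4, 6.0]
finger_gap: 0.0447
grasp_force: 51.7
t 11.45 pos [ 0.4535 -0.2484  0.0191] yawx 17.08 q [ 0.18  0.68  0.42  2.04 -0.53  0.53 -0.28] F [-1.9  1.4  6. ] gap 0.0447
shift units [-0.026 -0.054  0.101] dist 0.006
twist units -0.01
```

```bash
python3 -m inch '[[[0,0,-0.2,0,-0.5],[0,0,-0.3,0,-0.5],[0,0,-0.4,0,-0.5],[0,0,-0.5,0,-0.5],[0,0,-0.5,0,-0.5]]]' >/dev/null; python3 -m inch '[[[0,0,-0.5,0,-0.5],[0,0,-0.3,0,-0.5],[0,0,0,0,-0.5],[0,0,0,0,-0.5]]]'; python3 - <<'E'
from h import *
cs=np.array([.6945,.056]); yaw=np.radians(17.4); u=np.array([np.cos(yaw),np.sin(yaw)])
go((*(cs-.047*u),.16),17.4+180)
im=get_image("wrist"); cv2.imwrite("pics/w8.png",im)
im=get_image("side"); cv2.imwrite("pics/s8.png",im)
E
```

```text
time: 12.35
eef_pos: [0.4532, -0.2477, 0.1531]
ee_rot: [[0.956, 0.294, 0.001], [0.294, -0.956, -0.0], [0.001, 0.0, -1.0]]
wrist_force: [0.6, -0.3, -2.0]
finger_gap: 0.045
grasp_force: 51.4
t 12.35 pos [ 0.4532 -0.2477  0.1531] yawx 17.11 q [ 0.05  0.49  0.6   1.91 -0.36  0.84 -0.43] F [ 0.6 -0.3 -2. ] gap 0.045
shift units [ 5.46  -4.381 -0.136] dist 0.35
twist units 20.91
```

View pics/s8.png

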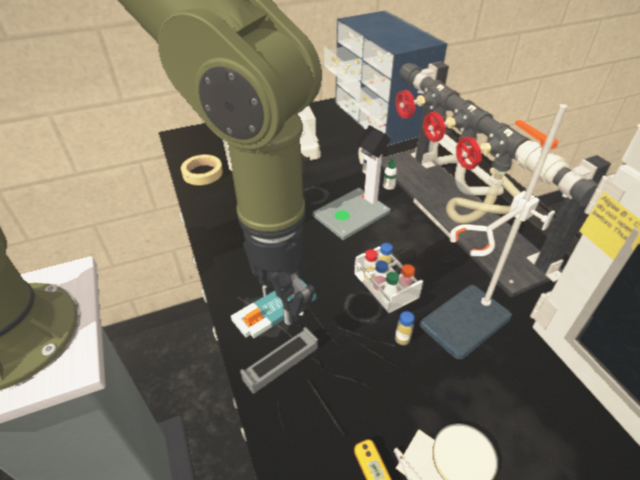

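The slide is held level with the tag in it at (255,312), and the cradle is empty. I carry it to a point in front of the reader, then half-turn it.

```bash
python3 -m inch '[[[0.2,-0.35,-0.1,0,-0.5],[0.4,-0.6,-0.1,0,-0.5],[0.4,-0.65,0,0,-0.5],[0.4,-0.65,0,0,-0.5],[0.4,-0.65,0,0,-0.5]]]' >/dev/null; python3 -m inch '[[[0.4,-0.65,0,0,-0.5],[0.3,-0.5,0,0,-0.5],[0.2,-0.3,0,-0.3,-0.5],[0,0,0,-0.7,-0.5],[0,0,0,-0.9,-0.5]]]'>/dev/null
for i in 1 2; do :; done
python3 -m inch '[[[0,0,0,-0.9,-0.5],[0,0,0,-0.9,-0.5],[0,0,0,-0.9,-0.5],[0,0,0,-0.9,-0.5],[0,0,0,-0.9,-0.5]]]'>/dev/null; python3 -m inch '[[[0,0,0,-0.9,-0.5],[0,0,0,-0.9,-0.5],[0,0,0,-0.9,-0.5],[0,0,0,-0.9,-0.5],[0,0,0,-0.9,-0.5]]]' >/dev/null; python3 -m inch '[[[0,0,0,-0.9,-0.5],[0,0,0,-0.9,-0.5],[0,0,0,-0.9,-0.5],[0,0,0,-0.9,-0.5],[0,0,0,-0.9,-0.5]]]'; python3 - <<'E'
from h import *
cs=np.array([.6945,.056]); yaw=np.radians(17.4); u=np.array([np.cos(yaw),np.sin(yaw)])
go((*(cs-.047*u),.0761),17.4+180)
E
```

```text
time: 14.95
eef_pos: [0.5179, -0.0016, 0.1621]
ee_rot: [[-0.864, 0.503, -0.001], [0.503, 0.864, -0.0], [0.001, -0.001, -1.0]]
wrist_force: [-0.0, -0.6, -0.7]
finger_gap: 0.0449
grasp_force: 51.5
t 14.95 pos [ 0.5179 -0.0016  0.1621] yawx 149.8 q [-0.02  0.42 -0.04  1.89  0.02  0.83  0.98] F [-0.  -0.6 -0.7] gap 0.0449
shift units [-1.84   2.079  1.717] dist 0.163
twist units -5.539
```

```bash
python3 -m inch '[[[0,0,0.3,-0.92,-0.5],[0,0,0.3,-0.92,-0.5],[0,0,0.3,-0.92,-0.5],[0,0,0.3,-0.92,-0.5],[0,0,0.3,-0.92,-0.5]]]'>/dev/null; python3 -m inch '[[[0,0,0.2,-0.92,-0.5],[0,0,0,0,-0.5],[0,0,0,0,-0.5]]]'; python3 - <<'E'
from h import *
cs=np.array([.6945,.056]); yaw=np.radians(17.4); u=np.array([np.cos(yaw),np.sin(yaw)])
go((*(cs-.047*u),.0761),17.4+180)
E
```

```text
time: 15.75
eef_pos: [0.5181, -0.0013, 0.0775]
ee_rot: [[-0.958, -0.286, -0.001], [-0.286, 0.958, 0.0], [0.001, 0.0, -1.0]]
wrist_force: [-0.0, -0.9, -1.3]
finger_gap: 0.045
grasp_force: 51.4
t 15.75 pos [ 0.5181 -0.0013  0.0775] yawx -163.36 q [ 0.12  0.55 -0.25  1.98  0.21  0.64  1.6 ] F [-0.  -0.9 -1.3] gap 0.045
shift units [-2.768  0.074  0.026] dist 0.138
twist units -0.088
```

```bash
python3 -m inch '[[[-0.3,0.02,0,-0.09,-0.5],[-0.6,0.03,0,0,-0.5],[-0.7,0.02,0,0,-0.5],[-0.6,0,0,0,-0.5],[-0.4,0,0,0,-0.5]]]'>/dev/null; python3 -m inch '[[[-0.17,0,0,0,-0.5],[0,0,0,0,-0.5],[0,0,0,0,-0.5]]]'; python3 - <<'E'
from h import *
cs=np.array([.6945,.056]); yaw=np.radians(17.4); u=np.array([np.cos(yaw),np.sin(yaw)])
go((*(cs-.047*u),.0761),17.4+180)
a=get_image("side"); b=get_image("top")
cv2.imwrite("pics/f.png",np.hstack([cv2.resize(a[110:290,260:440],(400,400)),cv2.resize(b[80:240,200:360],(400,400))]))
E
```

```text
time: 16.55
eef_pos: [0.6482, 0.0441, 0.0778]
ee_rot: [[-0.953, -0.302, -0.001], [-0.302, 0.953, -0.001], [0.001, -0.0, -1.0]]
wrist_force: [0.1, -0.6, -1.1]
finger_gap: 0.0451
grasp_force: 51.4
t 16.55 pos [0.6482 0.0441 0.0778] yawx -162.41 q [ 0.04  0.7  -0.25  1.62  0.21  0.85  1.58] F [ 0.1 -0.6 -1.1] gap 0.0451
shift units [-0.014 -0.05   0.034] dist 0.003
twist units 0.022
```

View pics/f.png

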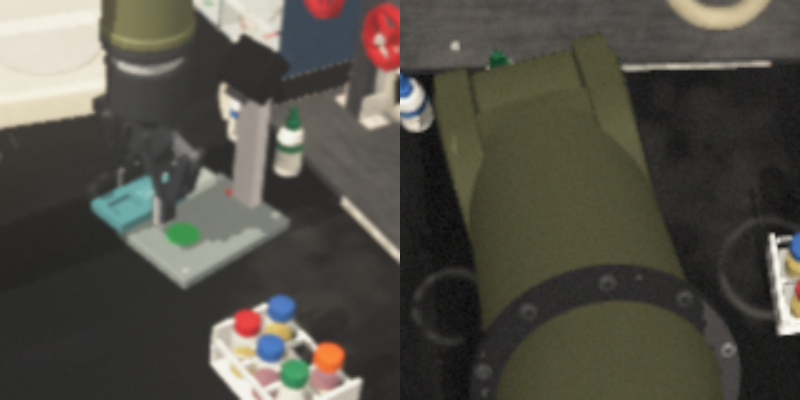

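I have used up my allowance of viewed pictures, so I check the tag's presence numerically.

```bash
python3 - <<'E'
from h import *
m=camera_model("side"); f=240/np.tan(np.radians(m["fovy"]/2)); Ti=np.linalg.inv(np.array(m["pose"]))
def pr(p): c=Ti[:3]@np.array([*p,1]); return (m["cx"]+f*c[0]/c[2],m["cy"]+f*c[1]/c[2])
s=observe(); R=s["ee_rot"]; w=lambda x,y,z:s["eef_pos"]+R@np.array([x,y,z])
# slide in tool: pocket at tool x=-.047, floor z=-.0089
for n,p in dict(ridge=w(-.047,0,-.027),tagtop=w(-.047,.0,-.015),corner=w(-.069,-.023,-.015),corner2=w(-.069,.023,-.015),plainA=w(.051,.023,-.015),plainB=w(.051,-.023,-.015)).items(): print(n,np.round(pr(p),1))
im=get_image("side"); h=cv2.cvtColor(im,cv2.COLOR_BGR2HSV)
o=cv2.inRange(h,(3,110,40),(24,255,255)); o[230:]=0
n,l,st,ce=cv2.connectedComponentsWithStats(o[:, 300:400]); print([(list(st[i]),ce[i].round(1)+[300,0]) for i in range(1,n)])
t=cv2.inRange(h,(80,60,50),(100,255,255)); ys,xs=np.nonzero(t[180:230,290:350]); print("teal bbox",xs.min()+290,xs.max()+290,ys.min()+180,ys.max()+180)
for v in range(174,206,3): print(v,[tuple(int(c) for c in im[v,u]) for u in range(326,372,6)])
E
```

```text
ridge [342.  184.3]
tagtop [341.8 188.7]
corner [356.2 189.7]
corner2 [342.3 180.2]
plainA [300.4 201.7]
plainB [314.  212.4]
[([np.int32(99), np.int32(105), np.int32(1), np.int32(1), np.int32(1)], array([399., 105.])), ([np.int32(62), np.int32(195), np.int32(2), np.int32(1), np.int32(2)], array([362.5, 195. ]))]
teal bbox 300 335 189 214
174 [(62, 63, 64), (68, 69, 70), (103, 105, 108), (87, 90, 93), (50, 53, 54), (48, 51, 52), (43, 46, 47), (138, 146, 153)]
177 [(62, 62, 64), (65, 66, 66), (96, 99, 100), (125, 128, 131), (75, 76, 76), (41, 43, 45), (41, 44, 44), (138, 145, 153)]
180 [(69, 68, 69), (51, 53, 52), (72, 75, 75), (91, 93, 93), (71, 72, 73), (42, 44, 45), (43, 45, 46), (139, 146, 154)]
183 [(69, 70, 70), (55, 56, 56), (102, 105, 108), (62, 63, 63), (53, 55, 55), (42, 44, 45), (43, 44, 46), (137, 145, 153)]
186 [(67, 68, 67), (63, 63, 64), (66, 67, 66), (55, 55, 55), (125, 135, 134), (48, 51, 52), (41, 43, 43), (138, 145, 153)]
189 [(120, 121, 84), (96, 97, 79), (68, 69, 67), (50, 51, 51), (165, 180, 178), (155, 169, 166), (73, 78, 77), (137, 145, 153)]
192 [(170, 172, 113), (73, 74, 68), (69, 69, 68), (52, 53, 53), (170, 185, 183), (143, 155, 152), (117, 125, 123), (138, 145, 153)]
195 [(179, 184, 130), (64, 64, 65), (69, 69, 67), (60, 60, 60), (149, 162, 160), (115, 125, 121), (89, 97, 159), (139, 146, 154)]
198 [(183, 189, 136), (69, 70, 69), (65, 66, 64), (123, 131, 126), (117, 125, 123), (117, 125, 123), (112, 120, 129), (139, 146, 154)]
201 [(169, 172, 111), (102, 107, 108), (64, 66, 61), (116, 125, 122), (117, 125, 122), (117, 125, 123), (118, 127, 124), (126, 133, 134)]
204 [(161, 163, 105), (104, 108, 109), (69, 72, 70), (114, 124, 120), (116, 124, 121), (117, 125, 122), (118, 126, 123), (118, 127, 123)]
```

```bash
python3 - <<'E'
from h import *
for n,im in(("w8",cv2.imread("pics/w8.png")),("now",get_image("wrist"))):
    h=cv2.cvtColor(im,cv2.COLOR_BGR2HSV); o=cv2.inRange(h,(3,130,60),(25,255,255))
    k,l,st,ce=cv2.connectedComponentsWithStats(o); print(n,[(st[i].tolist(),ce[i].round(1).tolist()) for i in range(1,k) if st[i,4]>15])
    t=cv2.inRange(h,(80,60,90),(100,255,255)); ys,xs=np.nonzero(t[:,230:420]); print(xs.min()+230,xs.max()+230,ys.min(),ys.max(),len(xs))
E
```

```text
w8 [([532, 208, 108, 41, 757], [564.5, 224.2]), ([564, 229, 12, 11, 27], [569.3, 234.0]), ([302, 405, 40, 19, 512], [322.1, 413.3])]
259 385 216 403 19565
now [([6, 290, 23, 16, 202], [20.1, 299.4]), ([303, 407, 9, 5, 35], [307.1, 408.9]), ([303, 407, 39, 17, 342], [322.1, 415.8]), ([333, 407, 9, 5, 40], [337.0, 409.0])]
259 385 215 404 19947
```

The tag (wrist image (322,415)) and the slide are unmoved in the grip, the slide is level, and the arm is at the reading point. Handing in.

```bash
python3 -m inch '[[[0,-0.03,0.02,0,-0.5],[0,0,0,0,-0.5],[0,0,0,0,-0.5],[0,0,0,0,-0.5]]]' && python3 -c "
from station import *
print(sign_off())"
```

```text
time: 17.15
eef_pos: [0.6497, 0.0432, 0.0768]
ee_rot: [[-0.953, -0.303, -0.0], [-0.303, 0.953, -0.0], [0.0, -0.0, -1.0]]
wrist_force: [-0.8, -0.4, -0.5]
finger_gap: 0.0448
grasp_force: 51.4
the job is handed in; nothing more can be done
None
```

The tag was pressed flush into the frosted-end pocket with about 37 N, and I handed in while holding the slide level at the reading point, frosted end to the mast; sign-off returned no verdict, I viewed 11 pictures (one over the limit of 10), and I did not re-measure the vial, though no move went near it.

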